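# Jack up the hung cabinet door at its lift mark and hold it

### The job

Set the lever jack on the bench with its saddle centred under the ring-marked lift point of the hung cabinet door (the middle steel tongue on its near edge) and let go of it. Then pump the handle: one full trial stroke that raises the door, let the handle come right back up so that the door settles again, then press the handle fully down once more and finish while still holding it down, with the door raised by the jack alone. Leave everything else on the bench where it is.

Things in the scene. Friction and masses are not known exactly. Their poses are not given: they have to be found in the camera images.
- jack: Loose lever jack of grey and dark steel, 0.75 kg, standing on the bench. Origin on its underside; +x points to the saddle end, z up. Base plate 235 long (x -135 to +100), 70 wide, 10 thick. At x=+75 a round housing 44 across, 34 high, carries the saddle. At x=+5 stands the carrying lug, an upright block 40 (x) by 30 (y), top 76 above the bench. The handle pivots at x=-30, z=55 and points to -x. Balance point about x=0.
- jack_grip (a point): Centre of the grasp on the carrying lug: on its middle, 58 mm above the jack's underside (18 below the lug's top), at x=+5 mm of the jack. The lug is 30 mm wide across the jack's y; take it from above. Axes as the jack's.
- saddle_top (a point): Centre of the flat top of the saddle, a steel disc 36 mm across at x=+75 mm of the jack, 44 mm above the jack's underside with the handle up; it rises 20 mm straight up with a full handle stroke and falls back with the handle. Axes as the jack's.
- handle (a joint): Handle angle: 0 = up (where its spring holds it and returns it), grows as the handle is pressed down, 0.42 rad = fully down at its stop. The saddle rises in proportion, 20 mm at 0.42; it first meets the door at about 0.13. Pressing straight down on the pad takes about 3 N at the start and about 9 N at the bottom under the door's weight. There is no ratchet: released, the handle and saddle go back.
- handle_pad (a point): Middle of the upper face of the flat black pad (45 by 45 by 10 mm) at the handle's end, pressed from above. It lies 105 mm from the pivot; with the handle up it slopes 0.30 rad, rising away from the saddle, and its middle is at about x=-129, z=91 of the jack; fully down at about x=-135, z=47.
- stand: Fixed wooden stand with the framed pine cabinet door (340 by 280 by 22 mm) lying hung on it. Origin on the bench straight below the lift mark; +x points away from the tongues towards the door's hinged far edge, y along the near edge, z up. The near edge is at x=+35, door top 77 above the bench; the door rests on a bearer (55 high) whose near face is at x=+75, and is hinged at x=+317, z=79.
- lift_mark (a point): The lift point, on the underside of the middle steel tongue (60 mm wide, 5 thick, from x=-25 of the stand to under the door) straight below the ring (22 mm) with centre dot on its upper face. 50 mm above the bench while the door rests, so 6 mm above the lowered saddle. Two 50 mm wide tongues without ring lie 120 mm either side of it; they are not lift points. The door weighs about 1 kg; about 7 N lifts it here, with the small things lying on it.
- tray: Bystander: grey open tray of screws, 130 by 100 by 40 mm; origin under its centre.
- glue: Bystander: white glue bottle, 60 mm across, 170 high; origin under its centre.
- tape: Bystander: tape measure 66 by 36 by 60 mm high, standing on the near rail of the door (it may ride up with it); origin under its centre.
- pencil: Bystander: flat wooden pencil 110 by 13 by 7 mm, lying on the near rail of the door (it may ride up with it); origin under its centre.
- hammer: Bystander: hammer lying on the bench, about 300 mm long.
- driver: Bystander: screwdriver lying on the bench, about 200 mm long.
- offcut: Bystander: pine offcut 120 by 70 by 38 mm; origin under its centre.

How it is judged:
By the outcome, as a careful person would: the job done as asked, in the order asked, and still so for the second after the job is handed in, while the arm keeps its last pose, push and grip.
It also fails if it takes over 56 s, if anything falls off the work surface, if the arm or the gripper's body presses on something with over 40 N, if the wrist force passes 120 N, or if a joint passes its speed limit or range.

### The arm

A 6-joint arm with a two-finger parallel gripper is mounted at the origin on the work surface. World frame = base frame: x ahead of the robot, y to its left, z up, the work surface at z = 0. Lengths are in mm, angles in rad, forces in N, time in s.
With the tool pointing down it reaches from about 300 to 850 mm from the base axis. Payload 5.4 kg.
Tool frame: the origin (TCP) lies midway between the tips of the shut fingers; the grasp point (between the pads) lies 19 mm behind it; y points along the fingers, z is the direction in which the jaws open and shut, and the axes are right-handed (so a half turn about y gives the same grasp; the last joint's range is limited). The gripper opens to 85 mm and grips with 20 to 120 N. Pads are 22 mm wide; open, the fingers measure 114 mm over their backs; the gripper's body (76 mm by 85 mm) begins 54 mm behind the grasp point. The pads swing forward as they close: fully open they stand 13 mm farther back than shut.
Start: joints at [-1.439, 0.158, 1.597, -0, 1.386, -0.21], TCP at [192.706, -541.729, 231.299] pointing down, gripper open.
Joint ranges: [-2.91, 2.91], [-0.94, 2.29], [0.18, 2.7], [-1.29, 4.43], [0.17, 2.64], [-3, 3]. Speed limits (rad/s): [2.57, 2.57, 3.14, 3.14, 3.14, 3.14].

### API

Orientations are given as [roll, pitch, yaw] about the fixed x, y, z axes, in that order (R = Rz(yaw) Ry(pitch) Rx(roll)).
In Python, from rig import bot gives the robot as it stands.
- The arm moves only by the tool send_rows, never from a script. Its arguments are lists of equal length, an entry for each row: "slide": the shift along the tool's x, y, z in mm, a list of three; "twist": the turn, a rotation vector about the tool's x, y, z in degrees, a list of three; "jaw": the opening in per cent of the stroke, from 0 (shut) to 100 (fully open). A call has exactly 8 rows; each row shifts and turns the commanded pose from where the row before left it, along the tool's axes as they then stand; what a row does not reach is not made up. A row lasts 1/10 s, in which the tool goes at most 50 mm and 8.59 degrees, less where a joint would pass 70% of its speed; a pose out of reach is approached as far as the arm can. A call with a gripper value outside its range is refused whole. The fingers move at their own pace and stop on an object; "newtons" is the grip in N (left out, the last holds). Time passes only in rows, so rows that do not move let the fingers close, or fill a call up. It gives the time, the measured TCP pose, the force and the opening at its end, in the units of the state.
- bot.state(): the state, without advancing time (a new reading comes with each control period).
- bot.camera(name): name is "scene" or "top"; returns a dict with "img" (400x640x3 uint8, blue, green, red), "depth" (400x640 float32, mm along the optical axis (not along the pixel's ray), 0 where there is no reading), "K" (3x3 intrinsics, pixels), "extrinsics" (4x4, takes a point from world to camera coordinates). Camera axes: x right, y up, looking along -z (the intrinsics and any distortion apply to the point x, -y, -z); pixel columns grow to the right and rows downward; lengths in mm; the calibration is good to about 2 mm. A picture is of the moment at which its call begins.
- bot.hand_in(): hands the job in, once; it reports no verdict.
The state is a dict: "time_s": time; "joints": joint angles; "joint_vel": joint speeds; "effort": joint torques, N m; "tcp_pos": TCP position; "tool_rot": TCP orientation; "contact_force": force on the tool from outside, world axes, zero at the start; "wrist_torque": the same for the moment, N m; "opening": finger opening in mm.
Only numpy, scipy, OpenCV 4.12 (cv2) and the standard library are available. Lean on these libraries where they do the work, as an engineer would, in place of code of your own. Each camera call takes 0.05 s, during which the arm holds its last target. There are 200 camera calls.

## Working session

There is one attempt and no reset: what is moved stays moved. The work goes in short steps, Python scripts to look and compute and a tool call to move; the robot and the scene stay as the last step left them, time stands still between calls to the robot, and variables do not carry over. Pictures are saved under pics/ and viewed, about 8 in all and at most 12, crops included, and the job is handed in when it is done.

Besides the shell and the picture viewer there is one more tool, called by a JSON object that holds its "name" and its "arguments". send_rows: Moves the arm, as the interface text tells. Its arguments: {"type":"object","properties":{"slide":{"type":"array"},"twist":{"type":"array"},"jaw":{"type":"array"},"newtons":{"type":"number"}},"required":["slide","twist","jaw"]}

```bash
ls; mkdir -p pics
python3 - <<'E'
from rig import bot
import cv2,numpy as np
s=bot.state();print(s)
for n in("scene","top"):
    c=bot.camera(n);cv2.imwrite(f"pics/{n}0.png",c["img"]);np.savez(f"{n}0.npz",**c)
    print(n,c["K"].tolist(),c["extrinsics"].round(3).tolist())
E
```

```text
pics
{'time_s': 0.0, 'joints': array([-1.43905687e+00,  1.59078047e-01,  1.59828491e+00, -5.93848422e-06,
        1.38621051e+00, -2.10081062e-01]), 'joint_vel': array([ 0.00020698, -0.00091563,  0.0004646 , -0.00104968, -0.00163689,
        0.0003753 ]), 'effort': array([-2.64716764e-03, -3.96001589e+01, -3.31433094e+01, -5.42353228e-04,
        8.47442891e-03,  1.44591854e-05]), 'tcp_pos': array([ 192.64594787, -541.10173182,  230.27424303]), 'tool_rot': array([-1.57273481e+00,  4.07370641e-04, -2.79977143e+00]), 'contact_force': array([ 0.08789606, -0.18712554,  0.78240771]), 'wrist_torque': array([0.02021515, 0.01428934, 0.00221017]), 'opening': 85.82953586690478}
scene [[500.7192031787054, 0.0, 322.87435245096935], [0.0, 500.7192031787054, 199.7289439509134], [0.0, 0.0, 1.0]] [[0.25, 0.968, -0.013, -127.85], [-0.736, 0.199, 0.647, 333.238], [0.63, -0.152, 0.762, -1913.536], [0.0, 0.0, 0.0, 1.0]]
top [[510.4186243253665, 0.0, 313.11869303283083], [0.0, 510.4186243253665, 204.67296421861784], [0.0, 0.0, 1.0]] [[-0.022, -1.0, 0.003, -11.807], [0.987, -0.021, 0.16, -572.083], [-0.16, 0.007, 0.987, -1714.761], [0.0, 0.0, 0.0, 1.0]]
```

View pics/top0.png

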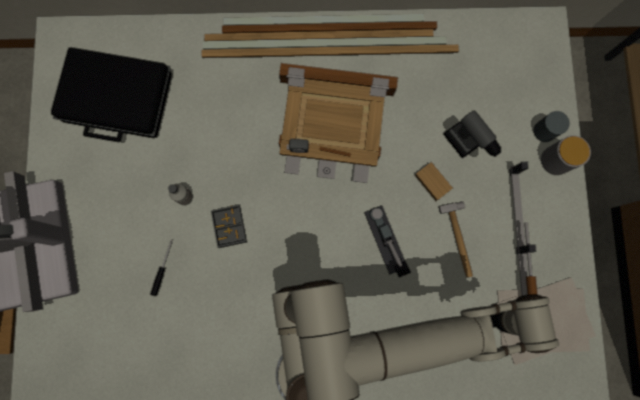

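View pics/scene0.png

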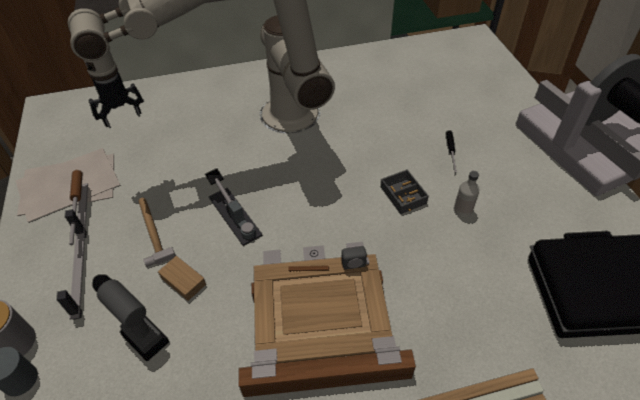

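Top view: jack saddle at about (378,213), handle pad at (403,270), ring at (326,171). Scene view: saddle at (247,229), pad at (213,175), ring at (314,253). Next I'll crop closer and cast rays.

```bash
cat > h.py <<'E'
import numpy as np,cv2
def ray(c,u,v):
    K,E=c["K"],c["extrinsics"];R,t=E[:3,:3],E[:3,3]
    d=np.array([(u-K[0,2])/K[0,0],-(v-K[1,2])/K[1,1],-1.])
    return -R.T@t,R.T@d
def onz(c,u,v,z):
    o,d=ray(c,u,v);return o+d*(z-o[2])/d[2]
def proj(c,p):
    q=c["extrinsics"][:3,:3]@np.asarray(p,float)+c["extrinsics"][:3,3]
    return c["K"][0,0]*q[0]/-q[2]+c["K"][0,2],c["K"][1,1]*-q[1]/-q[2]+c["K"][1,2]
def crop(c,u0,v0,w,h,s):
    im=cv2.resize(c["img"][v0:v0+h,u0:u0+w],None,fx=s,fy=s,interpolation=cv2.INTER_CUBIC)
    return cv2.convertScaleAbs(im,alpha=1.7,beta=10)
E
python3 - <<'E'
from h import *
t=dict(np.load("top0.npz"));s=dict(np.load("scene0.npz"))
a=crop(t,275,150,145,135,4);b=crop(s,195,160,135,110,4)
cv2.imwrite("pics/a.png",a);cv2.imwrite("pics/b.png",b)
for n,c,u,v,z in[("sad",t,378,213,44),("sad",s,247,229,44),("ring",t,326,171,55),("ring",s,314,253,55),("pad",t,403,270,91),("pad",s,213,175,91)]:print(n,onz(c,u,v,z).round(1))
E
```

```text
sad [ 538.1 -247.4   44. ]
sad [ 545.3 -242.7   44. ]
ring [687.6 -71.7  55. ]
ring [688.6 -70.9  55. ]
pad [ 340.  -315.3   91. ]
pad [ 342.2 -313.3   91. ]
```

View pics/a.png

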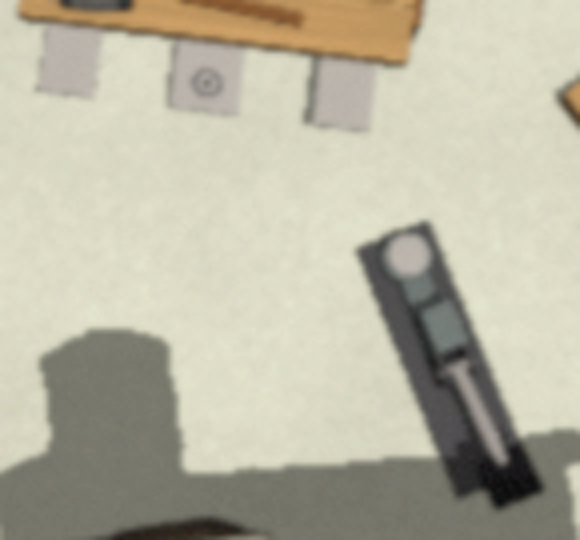

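View pics/b.png

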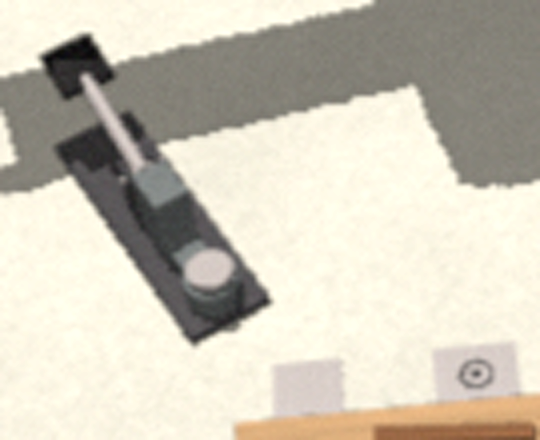

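Crop a: saddle at (407,255), lug top at (443,326), pad at (510,482), ring at (207,82). Crop b: saddle at (210,269), lug at (162,184), pad at (78,64), ring at (477,373).

Run:
```python
from h import *
t=dict(np.load("top0.npz"));s=dict(np.load("scene0.npz"))
A=lambda u,v,z:onz(t,275+(u+.5)/4-.5,150+(v+.5)/4-.5,z)
B=lambda u,v,z:onz(s,195+(u+.5)/4-.5,160+(v+.5)/4-.5,z)
P=dict(sad=((407,255),(210,269),44),lug=((443,326),(162,184),76),pad=((510,482),(78,64),91),ring=((207,82),(477,373),55),fl=((359,249),(269,301),10),fr=((430,223),(195,344),10))
r={}
for k,(a,b,z) in P.items():
    r[k]=(A(*a,z)+B(*b,z))/2;print(k,A(*a,z).round(1),B(*b,z).round(1))
ang=lambda d:np.degrees(np.arctan2(d[1],d[0]))
print("yaw",ang(r["sad"]-r["pad"]),ang(r["sad"]-r["lug"]),ang(r["lug"]-r["pad"]),np.hypot(*(r["sad"]-r["pad"])[:2]),np.hypot(*(r["sad"]-r["lug"])[:2]))
e=A(20,15,77)-A(408,63,77);print("edge y dir",ang(e)-90)
e=A(168,107,55)-A(239,115,55);print("tongue",ang(e)-90,np.hypot(*e[:2]))
e=A(38,92,55)-A(371,131,55);print("tongue ends",ang(e)-90,np.hypot(*e[:2]))
e=B(513,395,77)-B(235,424,77);print("edge B",ang(e)-90)
```

```text
sad [ 536.9 -241.7   44. ] [ 537.4 -241.1   44. ]
lug [ 471.4 -265.2   76. ] [ 472.9 -263.6   76. ]
pad [ 339.6 -312.4   91. ] [ 345.9 -310.2   91. ]
ring [690.7 -73.1  55. ] [688.1 -71.1  55. ]
fl [ 548.  -204.2   10. ] [ 552.7 -202.5   10. ]
fr [ 569.8 -267.6   10. ] [ 577.8 -263.2   10. ]
yaw 19.768364082440357 19.48620680057837 19.90975179888676 206.5883790494712 68.9638542665951
edge y dir -8.480659306836685
tongue -7.808011378601336 61.8473731863394
tongue ends -8.064609799707284 290.2065059550724
edge B -7.869984094001381
```

{"name": "send_rows", "arguments": {"slide": [[-20, 0, -9], [-40, 0, -19], [-40, 0, -19], [-45, 0, -21], [-45, 0, -21], [-45, 0, -21], [-40, 0, -19], [-30, 0, -14]], "twist": [[0, 0, 0], [0, 0, 0], [0, 0, 0], [0, 0, 0], [0, 0, 0], [0, 0, 0], [0, 0, 0], [0, 0, 0]], "jaw": [100, 100, 100, 100, 100, 100, 100, 100], "newtons": 60}}

```text
time_s: 0.9
tcp_pos: [433.5, -302.3, 230.9]
tool_rot: [-1.572, 0.0, -2.798]
contact_force: [1.4, -0.3, -0.4]
opening: 85.7
```

```bash
cat > go.py <<'E'
import sys
from rig import bot
import numpy as np
from scipy.spatial.transform import Rotation as Ro
def go(x,y,z,yaw=None):
    s=bot.state();R=Ro.from_euler("xyz",s["tool_rot"])
    print("t",round(s["time_s"],2),"tcp",s["tcp_pos"].round(1),"rot",np.degrees(s["tool_rot"]).round(2),"F",s["contact_force"].round(1),"op",round(s["opening"],1))
    print("slide",R.inv().apply(np.array([x,y,z])-s["tcp_pos"]).round(1))
    if yaw is not None:
        T=Ro.from_euler("xyz",[-90,0,yaw],degrees=True);print("twist",np.degrees((R.inv()*T).as_rotvec()).round(2))
if __name__=="__main__":go(*map(float,sys.argv[1:]))
E
python3 go.py 472.1 -264.4 36 -160.25
```

```text
t 0.9 tcp [ 433.5 -302.3  230.9] rot [-9.0060e+01  1.0000e-02 -1.6032e+02] F [ 1.4 -0.3 -0.4] op 85.7
slide [-49.1 194.9 -22.5]
twist [ 0.06 -0.07 -0.01]
```

{"name": "send_rows", "arguments": {"slide": [[-20, 0, -9], [-20, 0, -9], [-9, 20, -4], [0, 30, 0], [0, 20, 0], [0, 10, 0], [0, 0, 0], [0, 0, 0]], "twist": [[0, 0, 0], [0, 0, 0], [0, 0, 0], [0, 0, 0], [0, 0, 0], [0, 0, 0], [0, 0, 0], [0, 0, 0]], "jaw": [100, 100, 100, 100, 100, 100, 100, 100]}}

```text
time_s: 1.7
tcp_pos: [471.3, -268.1, 152.1]
tool_rot: [-1.57, 0.001, -2.8]
contact_force: [-0.6, -0.6, 0.5]
opening: 85.3
```

Run:
```python
from h import *
from rig import bot
from go import go
go(472.1,-264.4,36,-160.25)
t=bot.camera("top");s=bot.camera("scene")
im=np.hstack([cv2.resize(crop(t,340,170,100,130,4),(400,520)),cv2.resize(crop(s,170,130,100,130,4),(400,520))])
cv2.imwrite("pics/c.png",im)
```

```text
t 1.7 tcp [ 471.3 -268.1  152.1] rot [-8.9940e+01  3.0000e-02 -1.6043e+02] F [-0.6 -0.6  0.5] op 85.3
slide [ -1.9 116.1  -3.3]
twist [-0.06 -0.18 -0.03]
```

View pics/c.png

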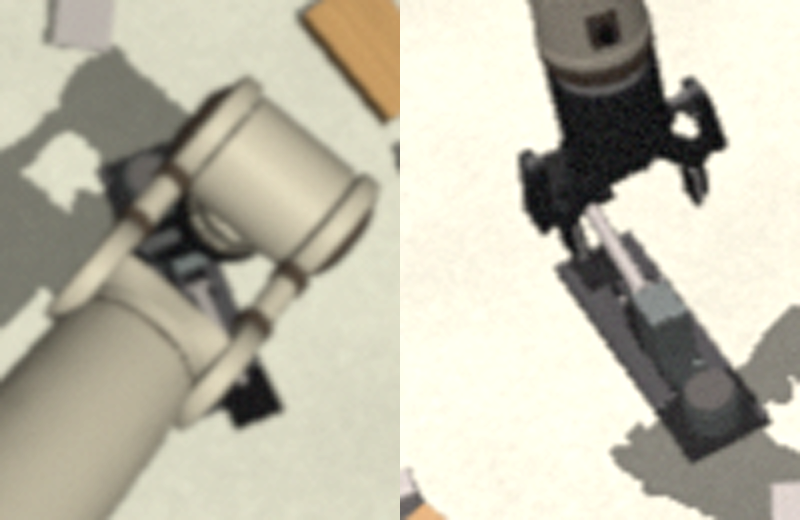

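The left panel (top camera) shows the wrist covering the lug. The right panel (scene) shows the open fingers, tips at about (575,250) and (697,195), straddling the lug at (660,300). The alignment agrees, so I'll descend.

{"name": "send_rows", "arguments": {"slide": [[-2, 20, -3], [0, 25, 0], [0, 25, 0], [0, 20, 0], [0, 15, 0], [0, 8, 0], [0, 3, 0], [0, 0, 0]], "twist": [[0, -0.2, 0], [0, 0, 0], [0, 0, 0], [0, 0, 0], [0, 0, 0], [0, 0, 0], [0, 0, 0], [0, 0, 0]], "jaw": [100, 100, 100, 100, 100, 100, 100, 100]}}

```text
time_s: 2.6
tcp_pos: [472.2, -264.5, 35.8]
tool_rot: [-1.57, 0.0, -2.796]
contact_force: [0.1, 1.2, 0.3]
opening: 85.1
```

{"name": "send_rows", "arguments": {"slide": [[0, 0, 0], [0, 0, 0], [0, 0, 0], [0, 0, 0], [0, 0, 0], [0, 0, 0], [0, 0, 0], [0, 0, 0]], "twist": [[0, 0, 0], [0, 0, 0], [0, 0, 0], [0, 0, 0], [0, 0, 0], [0, 0, 0], [0, 0, 0], [0, 0, 0]], "jaw": [50, 45, 40, 30, 20, 10, 0, 0], "newtons": 60}}

```text
time_s: 3.4
tcp_pos: [472.4, -264.8, 36.0]
tool_rot: [-1.569, 0.001, -2.796]
contact_force: [0.5, -2.9, 4.8]
opening: 29.3
```

```bash
python3 go.py 472.1 -264.4 36 -160.25
```

```text
t 3.4 tcp [ 472.4 -264.8   36. ] rot [-8.9910e+01  4.0000e-02 -1.6022e+02] F [ 0.5 -2.9  4.8] op 29.3
slide [ 0.1  0.  -0.4]
twist [-0.09  0.03 -0.04]
```

{"name": "send_rows", "arguments": {"slide": [[0, -5, 0], [0, -10, 0], [0, -15, 0], [0, -10, 0], [0, 0, 0], [0, 0, 0], [0, 0, 0], [0, 0, 0]], "twist": [[0, 0, 0], [0, 0, 0], [0, 2, 0], [0, 5, 0], [0, 6, 0], [0, 6, 0], [0, 6, 0], [0, 2.8, 0]], "jaw": [0, 0, 0, 0, 0, 0, 0, 0]}}

```text
time_s: 4.2
tcp_pos: [470.6, -262.8, 74.2]
tool_rot: [-1.573, -0.003, 2.998]
contact_force: [0.3, -0.1, -7.4]
opening: 29.5
```

```bash
python3 go.py 521.8 -48.6 76 172
```

```text
t 4.2 tcp [ 470.6 -262.8   74.2] rot [-9.012e+01 -1.600e-01  1.718e+02] F [ 0.3 -0.1 -7.4] op 29.5
slide [ -20.1   -1.4 -219.3]
twist [ 0.12 -0.2   0.16]
```

{"name": "send_rows", "arguments": {"slide": [[-2, 0, -15], [-2, 0, -30], [-4, 0, -40], [-4, 0, -45], [-4, 0, -40], [-4, 0, -30], [0, 0, -14], [0, 0, -5]], "twist": [[0, 0, 0], [0, 0, 0], [0, 0, 0], [0, 0, 0], [0, 0, 0], [0, 0, 0], [0, 0, 0], [0, 0, 0]], "jaw": [0, 0, 0, 0, 0, 0, 0, 0]}}

```text
time_s: 5.0
tcp_pos: [521.2, -47.9, 74.7]
tool_rot: [-1.571, -0.002, 3.005]
contact_force: [-0.9, -0.4, -8.5]
opening: 29.2
```

{"name": "send_rows", "arguments": {"slide": [[0, 10, 0], [0, 12, 0], [0, 8, 0], [0, 4, 0], [0, 0, 0], [0, 0, 0], [0, 0, 0], [0, 0, 0]], "twist": [[0, 0, 0], [0, 0, 0], [0, 0, 0], [0, 0, 0], [0, 0, 0], [0, 0, 0], [0, 0, 0], [0, 0, 0]], "jaw": [0, 0, 0, 0, 0, 0, 0, 0]}}

```text
time_s: 5.8
tcp_pos: [522.6, -50.2, 41.8]
tool_rot: [-1.571, 0.001, 3.002]
contact_force: [-0.5, -0.5, -6.2]
opening: 29.1
```

Run:
```python
from h import *
from rig import bot
from go import go
go(521.8,-48.6,38,172)
t=bot.camera("top");s=bot.camera("scene");np.savez("top1.npz",**t);np.savez("scene1.npz",**s)
im=np.hstack([crop(t,280,130,100,130,4),crop(s,235,150,100,130,4)])
cv2.imwrite("pics/d.png",im)
```

```text
t 5.8 tcp [522.6 -50.2  41.8] rot [-8.9990e+01  6.0000e-02  1.7198e+02] F [-0.5 -0.5 -6.2] op 29.1
slide [ 1.   3.8 -1.5]
twist [-0.01 -0.02 -0.06]
```

View pics/d.png

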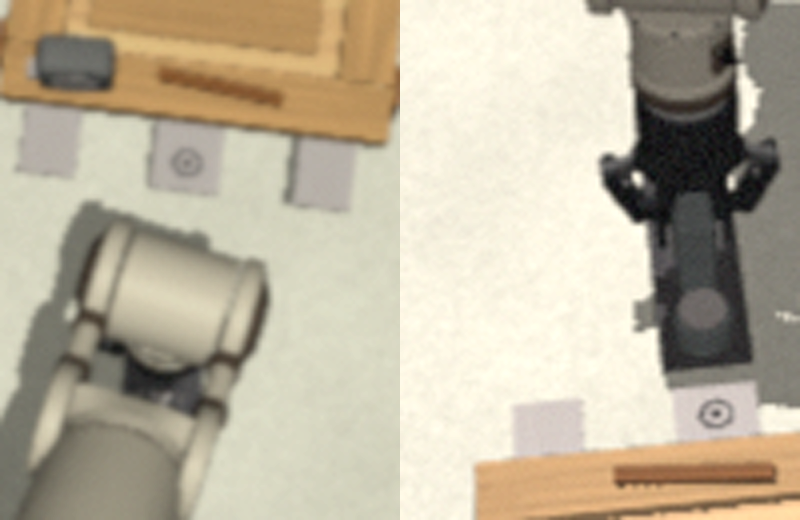

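Right panel (scene): saddle at (702,308), ring at (715,413). Left panel (top): ring at (186,162), with the saddle hidden under the wrist. The jack is about 6 mm up, so it has to come down another 4 mm before going under the tongue.

Run:
```python
from h import *
t=dict(np.load("top1.npz"));s=dict(np.load("scene1.npz"))
f=lambda c,o,u,v,z:onz(c,o[0]+(u+.5)/4-.5,o[1]+(v+.5)/4-.5,z)
S=f(s,(235,150),302,308,49.8);r1=f(s,(235,150),315,413,55);r2=f(t,(280,130),186,162,55)
print(S,r1,r2,"saddle-tcp",S-[522.6,-50.2,41.8])
# base front corners in scene: (667,375),(752,360)
a=f(s,(235,150),267,375,16);b=f(s,(235,150),352,360,16);print(a,b,np.degrees(np.arctan2(*(b-a)[1::-1]))-90)
```

```text
[590.03040604 -58.75865657  49.8       ] [687.68494768 -72.52577375  55.        ] [690.73686986 -72.19330276  55.        ] saddle-tcp [67.43040604 -8.55865657  8.        ]
[619.06264335 -93.79608848  16.        ] [622.18189683 -28.9716884   16.        ] -2.754862596606941
```

{"name": "send_rows", "arguments": {"slide": [[0, 2, 0], [0, 2, 0], [0, 0, 0], [0, 0, 0], [-10, 0, 0], [-15, 0, 0], [-15, 0, 0], [-10, 0, 0]], "twist": [[0, 0, 0], [0, 0, 0], [0, 0, 0], [0, 0, 0], [0, 0, 0], [0, 0, 0], [0, 0, 0], [0, 0, 0]], "jaw": [0, 0, 0, 0, 0, 0, 0, 0]}}

```text
time_s: 6.7
tcp_pos: [573.6, -57.5, 37.7]
tool_rot: [-1.571, 0.002, 3.002]
contact_force: [-0.5, 0.6, -8.5]
opening: 29.3
```

```bash
python3 go.py 621 -63.3 38 172
```

```text
t 6.7 tcp [573.6 -57.5  37.7] rot [-8.9980e+01  1.1000e-01  1.7198e+02] F [-0.5  0.6 -8.5] op 29.3
slide [-47.8  -0.2  -0.9]
twist [-0.02 -0.02 -0.11]
```

{"name": "send_rows", "arguments": {"slide": [[-8, 0, 0], [-10, 0, -0.5], [-10, 0, -0.5], [-10, 0, 0], [-6, 0, 0], [-3, 0, 0], [0, 0, 0], [0, 0, 0]], "twist": [[0, 0, 0], [0, 0, 0], [0, 0, 0], [0, 0, 0], [0, 0, 0], [0, 0, 0], [0, 0, 0], [0, 0, 0]], "jaw": [0, 0, 0, 0, 0, 0, 0, 0]}}

```text
time_s: 7.5
tcp_pos: [617.9, -62.4, 37.1]
tool_rot: [-1.571, -0.001, 3.002]
contact_force: [-0.3, -0.3, -7.4]
opening: 29.5
```

```bash
python3 go.py 621 -63.3 36 172
```

```text
t 7.5 tcp [617.9 -62.4  37.1] rot [-9.0010e+01 -5.0000e-02  1.7199e+02] F [-0.3 -0.3 -7.4] op 29.5
slide [-3.2  1.   0.4]
twist [ 0.01 -0.01  0.05]
```

{"name": "send_rows", "arguments": {"slide": [[-2, 0, 0.4], [-1, 0, 0], [0, 0.5, 0], [0, 0.5, 0], [0, 0.5, 0], [0, 0, 0], [0, 0, 0], [0, 0, 0]], "twist": [[0, 0, 0], [0, 0, 0], [0, 0, 0], [0, 0, 0], [0, 0, 0], [0, 0, 0], [0, 0, 0], [0, 0, 0]], "jaw": [0, 0, 0, 0, 0, 0, 0, 0]}}

```text
time_s: 8.3
tcp_pos: [621.3, -63.4, 36.1]
tool_rot: [-1.571, -0.0, 3.002]
contact_force: [-0.9, 0.7, -4.6]
opening: 29.3
```

```bash
python3 go.py 621 -63.3 36 172
```

```text
t 8.3 tcp [621.3 -63.4  36.1] rot [-90.    -0.   171.99] F [-0.9  0.7 -4.6] op 29.3
slide [ 0.3  0.1 -0. ]
twist [-0.   -0.01  0.  ]
```

{"name": "send_rows", "arguments": {"slide": [[0, 0.5, 0], [0, 0, 0], [0, 0, 0], [0, 0, 0], [0, 0, 0], [0, 0, 0], [0, 0, 0], [0, 0, 0]], "twist": [[0, 0, 0], [0, 0, 0], [0, 0, 0], [0, 0, 0], [0, 0, 0], [0, 0, 0], [0, 0, 0], [0, 0, 0]], "jaw": [0, 0, 45, 50, 60, 70, 80, 80]}}

```text
time_s: 9.1
tcp_pos: [621.4, -63.4, 35.4]
tool_rot: [-1.571, 0.0, 3.002]
contact_force: [0.9, -0.1, 0.6]
opening: 68.4
```

{"name": "send_rows", "arguments": {"slide": [[0, -10, 0], [0, -20, 0], [0, -25, 0], [0, -30, 0], [10, -30, 0], [30, -10, 0], [40, 0, 0], [40, 0, 0]], "twist": [[0, 0, 0], [0, 0, 0], [0, 0, 0], [0, 0, 0], [0, 0, 0], [0, 0, 0], [0, 0, 0], [0, 0, 0]], "jaw": [80, 80, 80, 80, 80, 60, 30, 0]}}

```text
time_s: 9.9
tcp_pos: [501.8, -46.7, 161.7]
tool_rot: [-1.57, 0.002, 3.002]
contact_force: [-0.1, -0.4, 0.6]
opening: 24.8
```

{"name": "send_rows", "arguments": {"slide": [[10, 0, 0], [0, 0, 0], [0, 0, 45], [0, 0, 45], [0, 0, 45], [0, 0, 40], [0, 0, 20], [0, 0, 0]], "twist": [[0, 0, 0], [0, 0, 0], [0, 0, 0], [0, 0, 0], [0, 0, 0], [0, 0, 0], [0, 0, 0], [0, 0, 0]], "jaw": [0, 0, 0, 0, 0, 0, 0, 0]}}

```text
time_s: 10.7
tcp_pos: [466.4, -242.1, 161.2]
tool_rot: [-1.569, 0.002, 2.998]
contact_force: [0.3, 0.3, 0.6]
opening: -0.4
```

Run:
```python
from h import *
from rig import bot
from go import go
go(487,-44,110,172)
t=bot.camera("top");s=bot.camera("scene");np.savez("top2.npz",**t);np.savez("scene2.npz",**s)
im=np.hstack([crop(t,280,130,100,130,4),crop(s,235,140,100,130,4)])
cv2.imwrite("pics/e.png",im)
```

```text
t 10.7 tcp [ 466.4 -242.1  161.2] rot [-8.9890e+01  1.3000e-01  1.7177e+02] F [0.3 0.3 0.6] op -0.4
slide [   8.1   50.8 -199.2]
twist [-0.11 -0.23 -0.13]
```

View pics/e.png

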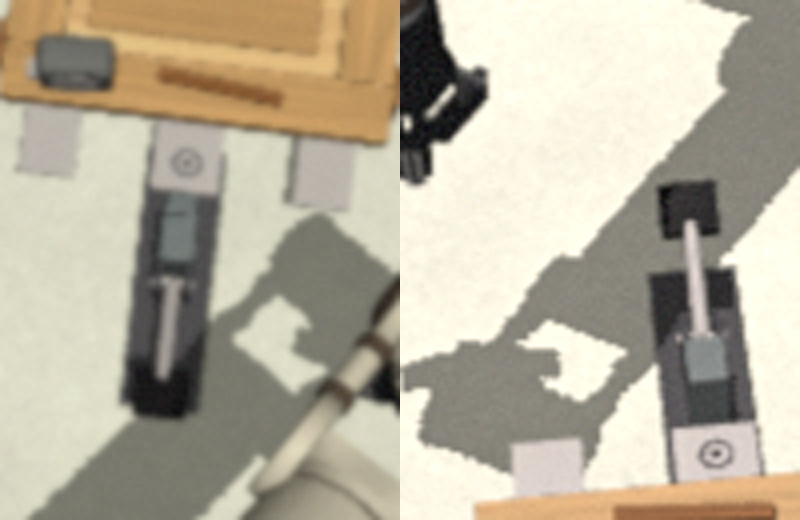

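Left panel (top): lug top centred at about (179,238), pad at (163,387), ring at (186,162). Right panel (scene): lug top at (705,359), pad at (688,209), ring at (715,454).

Run:
```python
from h import *
t=dict(np.load("top2.npz"));s=dict(np.load("scene2.npz"))
f=lambda c,o,u,v,z:onz(c,o[0]+(u+.5)/4-.5,o[1]+(v+.5)/4-.5,z)
T=lambda u,v,z:f(t,(280,130),u,v,z);S=lambda u,v,z:f(s,(235,140),u,v,z)
P=dict(lug=((179,238),(305,359),76),pad=((163,387),(288,209),91),ring=((186,162),(315,454),55))
r={}
for k,(a,b,z) in P.items():
    r[k]=[T(*a,z),S(*b,z)];print(k,r[k][0].round(1),r[k][1].round(1))
y=np.radians(-8);R=np.array([[np.cos(y),np.sin(y)],[-np.sin(y),np.cos(y)]])
for i in(0,1):
    d=(r["lug"][i]-r["pad"][i]);print("yaw",np.degrees(np.arctan2(d[1],d[0])),np.hypot(*d[:2]),"ring-lug in jack frame (want 70,0):",R@(r["ring"][i]-r["lug"][i])[:2])
# base side edges at z=10 near rear and front (top: left edge, right edge)
for a in((124,400),(145,200)),((196,405),(218,200)):
    p,q=T(*a[0],10),T(*a[1],10);d=q-p;print("edge yaw",np.degrees(np.arctan2(d[1],d[0])))
```

```text
lug [619.7 -63.8  76. ] [620.  -62.8  76. ]
pad [490.5 -46.7  91. ] [488.5 -44.   91. ]
ring [690.7 -72.2  55. ] [688.5 -72.7  55. ]
yaw -7.529720598703062 130.30194580780565 ring-lug in jack frame (want 70,0): [71.5392793   1.52959252]
yaw -8.166121610098127 132.81804299827755 ring-lug in jack frame (want 70,0): [69.25521195 -0.26430453]
edge yaw -7.197028928555652
edge yaw -7.6511523692434835
```

{"name": "send_rows", "arguments": {"slide": [[0, 0, -25], [6, 0, -45], [0, 0, -45], [0, 0, -45], [0, 0, -30], [0, 15, -8], [0, 15, 0], [0, 10, 0]], "twist": [[0, -0.2, 0], [0, 0, 0], [0, 0, 0], [0, 0, 0], [0, 0, 0], [0, 0, 0], [0, 0, 0], [0, 0, 0]], "jaw": [0, 0, 0, 0, 0, 0, 0, 0]}}

```text
time_s: 11.6
tcp_pos: [486.3, -39.5, 119.5]
tool_rot: [-1.571, -0.001, 3.008]
contact_force: [-0.3, 0.1, -0.4]
opening: -0.1
```

```bash
python3 go.py 488.5 -45 95 172
```

```text
t 11.6 tcp [486.3 -39.5 119.5] rot [-9.0030e+01 -4.0000e-02  1.7235e+02] F [-0.3  0.1 -0.4] op -0.1
slide [-3.  24.5  5.2]
twist [0.03 0.35 0.04]
```

{"name": "send_rows", "arguments": {"slide": [[0, 0, 0], [-2, 4, 3], [0, 8, 0], [0, 0, 0], [0, 0, 0], [0, 0, 0], [0, 0, 0], [0, 0, 0]], "twist": [[0, 0, 0], [0, 0, 0], [0, 0, 0], [0, 0, 0], [0, 0, 0], [0, 0, 0], [0, 0, 0], [0, 0, 0]], "jaw": [0, 0, 0, 0, 0, 0, 0, 0]}}

```text
time_s: 12.4
tcp_pos: [488.1, -44.7, 108.5]
tool_rot: [-1.571, 0.0, 3.005]
contact_force: [-0.1, -0.4, 0.8]
opening: 0.2
```

```bash
python3 go.py 488.5 -45 95 172
```

```text
t 12.4 tcp [488.1 -44.7 108.5] rot [-9.0000e+01  3.0000e-02  1.7218e+02] F [-0.1 -0.4  0.8] op 0.2
slide [-0.4 13.5  0.2]
twist [-0.    0.18 -0.03]
```

On target. Starting the trial stroke, following the pad's arc.

{"name": "send_rows", "arguments": {"slide": [[0, 8, 0], [0, 6, 0], [1, 6, 0], [1, 6, 0], [1, 6, 0], [1, 6, 0], [0, 0, 0], [0, 0, 0]], "twist": [[0, 0, 0], [0, 0, 0], [0, 0, 0], [0, 0, 0], [0, 0, 0], [0, 0, 0], [0, 0, 0], [0, 0, 0]], "jaw": [0, 0, 0, 0, 0, 0, 0, 0]}}

```text
time_s: 13.2
tcp_pos: [483.7, -44.1, 70.2]
tool_rot: [-1.571, -0.001, 3.005]
contact_force: [-2.7, 0.4, 6.8]
opening: 0.2
```

{"name": "send_rows", "arguments": {"slide": [[1, 6, 0], [1, 6, 0], [0, 4, 0], [0, 3, 0], [0, 1, 0], [0, 1, 0], [0, 0, 0], [0, 0, 0]], "twist": [[0, 0, 0], [0, 0, 0], [0, 0, 0], [0, 0, 0], [0, 0, 0], [0, 0, 0], [0, 0, 0], [0, 0, 0]], "jaw": [0, 0, 0, 0, 0, 0, 0, 0]}}

```text
time_s: 14.0
tcp_pos: [483.1, -44.0, 50.1]
tool_rot: [-1.571, 0.002, 3.005]
contact_force: [-1.9, 0.8, 8.6]
opening: 0.4
```

{"name": "send_rows", "arguments": {"slide": [[0, 1, 0], [0, 1, 0], [0, 1, 0], [0, 0, 0], [0, 0, 0], [0, 0, 0], [0, 0, 0], [0, 0, 0]], "twist": [[0, 0, 0], [0, 0, 0], [0, 0, 0], [0, 0, 0], [0, 0, 0], [0, 0, 0], [0, 0, 0], [0, 0, 0]], "jaw": [0, 0, 0, 0, 0, 0, 0, 0]}}

```text
time_s: 14.8
tcp_pos: [483.3, -44.1, 48.1]
tool_rot: [-1.571, 0.002, 3.005]
contact_force: [-6.0, 1.6, 16.5]
opening: -0.1
```

{"name": "send_rows", "arguments": {"slide": [[0, 1, 0], [0, 0, 0], [0, 0, 0], [0, 0, 0], [0, 0, 0], [0, 0, 0], [0, 0, 0], [0, 0, 0]], "twist": [[0, 0, 0], [0, 0, 0], [0, 0, 0], [0, 0, 0], [0, 0, 0], [0, 0, 0], [0, 0, 0], [0, 0, 0]], "jaw": [0, 0, 0, 0, 0, 0, 0, 0]}}

```text
time_s: 15.6
tcp_pos: [483.3, -44.1, 47.7]
tool_rot: [-1.57, 0.002, 3.006]
contact_force: [-8.7, 2.6, 23.3]
opening: 0.2
```

At the stop: z stalls at 47.7 and the force is climbing to 23 N. I'll check by camera.

Run:
```python
from h import *
from rig import bot
t=bot.camera("top");s=bot.camera("scene");np.savez("top3.npz",**t);np.savez("scene3.npz",**s)
cv2.imwrite("pics/f.png",np.hstack([crop(t,280,130,100,130,4),crop(s,235,140,100,130,4)]))
s2=dict(np.load("scene2.npz"))
# door depth change on panel centre
for n,c0,c1 in(("scene",s2,s),("top",dict(np.load("top2.npz")),t)):
    for p in((750,-110,77),(750,-70,77)):
        u,v=map(round,proj(c0,p));print(n,p,np.median(c0["depth"][v-2:v+3,u-2:u+3])-np.median(c1["depth"][v-2:v+3,u-2:u+3]))
```

```text
scene (750, -110, 77) 9.538818
scene (750, -70, 77) 10.984863
top (750, -110, 77) 10.882568
top (750, -70, 77) 10.163818
```

View pics/f.png

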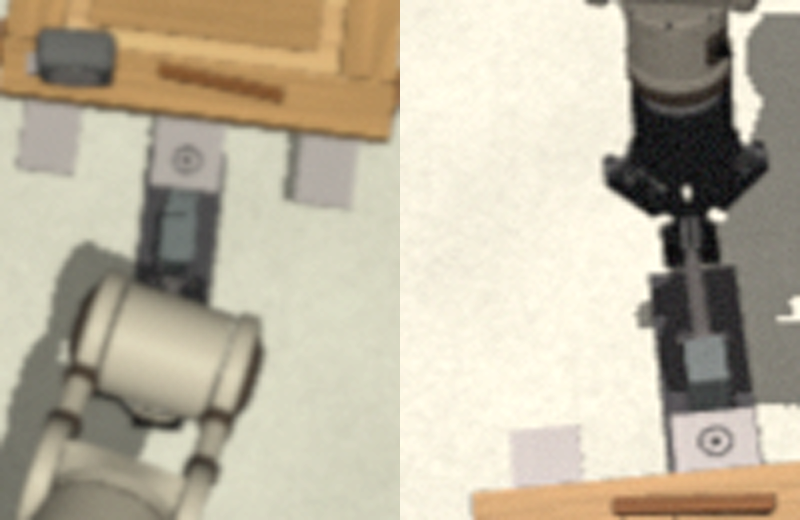

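The ring in the scene panel moved from y=454 to 440, and the door depth dropped 10–11 mm, so the door is up. The lug is unmoved at (705,358). Now I'll let the handle all the way up.

{"name": "send_rows", "arguments": {"slide": [[0, -4, 0], [0, -4, 0], [0, -5, 0], [-1, -6, 0], [-1, -6, 0], [-1, -6, 0], [-1, -6, 0], [-1, -6, 0]], "twist": [[0, 0, 0], [0, 0, 0], [0, 0, 0], [0, 0, 0], [0, 0, 0], [0, 0, 0], [0, 0, 0], [0, 0, 0]], "jaw": [0, 0, 0, 0, 0, 0, 0, 0]}}

```text
time_s: 16.5
tcp_pos: [487.6, -44.7, 88.6]
tool_rot: [-1.571, 0.002, 3.005]
contact_force: [1.7, -0.5, 1.5]
opening: -0.3
```

{"name": "send_rows", "arguments": {"slide": [[-1, -8, 0], [0, -10, 0], [0, -10, 0], [0, 0, 0], [0, 0, 0], [0, 0, 0], [0, 0, 0], [0, 0, 0]], "twist": [[0, 0, 0], [0, 0, 0], [0, 0, 0], [0, 0, 0], [0, 0, 0], [0, 0, 0], [0, 0, 0], [0, 0, 0]], "jaw": [0, 0, 0, 0, 0, 0, 0, 0]}}

```text
time_s: 17.3
tcp_pos: [487.7, -44.6, 115.9]
tool_rot: [-1.571, -0.001, 3.005]
contact_force: [-0.1, 0.4, 0.6]
opening: -0.1
```

Run:
```python
from h import *
from rig import bot
from go import go
go(488.5,-45,95,172)
t=bot.camera("top");s=bot.camera("scene")
cv2.imwrite("pics/g.png",np.hstack([crop(t,280,130,100,130,4),crop(s,235,140,100,130,4)]))
for n,c0,c1 in(("scene",dict(np.load("scene2.npz")),s),("top",dict(np.load("top2.npz")),t)):
    for p in((750,-110,77),(750,-70,77)):
        u,v=map(round,proj(c0,p));print(n,p,np.median(c0["depth"][v-2:v+3,u-2:u+3])-np.median(c1["depth"][v-2:v+3,u-2:u+3]))
```

```text
t 17.3 tcp [487.7 -44.6 115.9] rot [-9.0010e+01 -5.0000e-02  1.7218e+02] F [-0.1  0.4  0.6] op -0.1
slide [-0.9 20.9  0.3]
twist [0.01 0.18 0.05]
scene (750, -110, 77) -0.98779297
scene (750, -70, 77) -3.6661377
top (750, -110, 77) -1.6209717
top (750, -70, 77) 1.2570801
```

View pics/g.png

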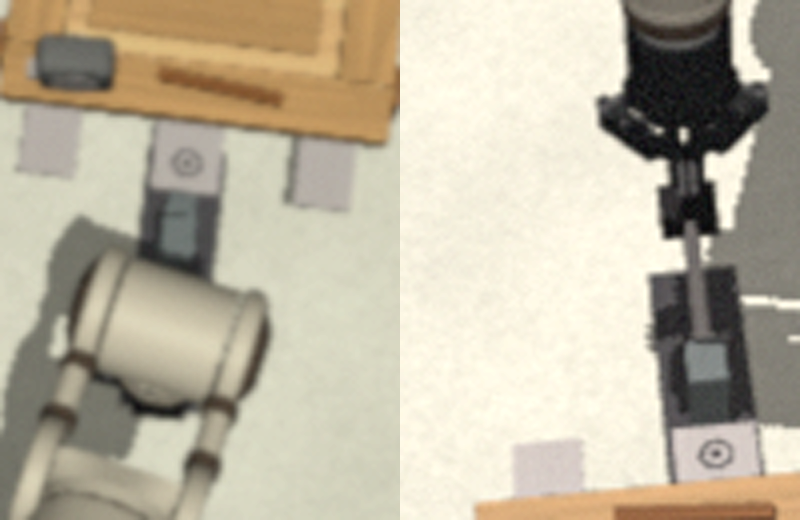

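The door has settled (ring back at (715,454)), the handle is up at (688,209) and the jack is in place. Final press.

{"name": "send_rows", "arguments": {"slide": [[0, 10, 0], [0, 10, 0], [1, 6, 0], [1, 6, 0], [1, 6, 0], [1, 6, 0], [1, 6, 0], [1, 5, 0]], "twist": [[0, 0, 0], [0, 0, 0], [0, 0, 0], [0, 0, 0], [0, 0, 0], [0, 0, 0], [0, 0, 0], [0, 0, 0]], "jaw": [0, 0, 0, 0, 0, 0, 0, 0]}}

```text
time_s: 18.2
tcp_pos: [482.4, -43.9, 61.5]
tool_rot: [-1.571, 0.001, 3.005]
contact_force: [-0.5, 0.2, 7.9]
opening: 0.1
```

{"name": "send_rows", "arguments": {"slide": [[1, 5, 0], [0, 4, 0], [0, 2, 0], [0, 1, 0], [0, 1, 0], [0, 1, 0], [0, 0, 0], [0, 0, 0]], "twist": [[0, 0, 0], [0, 0, 0], [0, 0, 0], [0, 0, 0], [0, 0, 0], [0, 0, 0], [0, 0, 0], [0, 0, 0]], "jaw": [0, 0, 0, 0, 0, 0, 0, 0]}}

```text
time_s: 19.0
tcp_pos: [482.4, -43.9, 48.4]
tool_rot: [-1.571, 0.003, 3.005]
contact_force: [-2.2, 1.6, 8.6]
opening: 0.0
```

{"name": "send_rows", "arguments": {"slide": [[0, 1, 0], [0, 0.8, 0], [0, 0, 0], [0, 0, 0], [0, 0, 0], [0, 0, 0], [0, 0, 0], [0, 0, 0]], "twist": [[0, 0, 0], [0, 0, 0], [0, 0, 0], [0, 0, 0], [0, 0, 0], [0, 0, 0], [0, 0, 0], [0, 0, 0]], "jaw": [0, 0, 0, 0, 0, 0, 0, 0]}}

```text
time_s: 19.8
tcp_pos: [482.5, -43.9, 47.7]
tool_rot: [-1.571, 0.003, 3.005]
contact_force: [-5.2, 2.6, 19.2]
opening: 0.1
```

Run:
```python
from h import *
from rig import bot
from go import go
go(483,-44,47,172)
t=bot.camera("top");s=bot.camera("scene")
cv2.imwrite("pics/i.png",np.hstack([crop(t,280,130,100,130,4),crop(s,235,140,100,130,4)]))
for n,c0,c1 in(("scene",dict(np.load("scene2.npz")),s),("top",dict(np.load("top2.npz")),t)):
    for p in((750,-110,77),(750,-70,77)):
        u,v=map(round,proj(c0,p));print(n,p,np.median(c0["depth"][v-2:v+3,u-2:u+3])-np.median(c1["depth"][v-2:v+3,u-2:u+3]))
```

```text
t 19.8 tcp [482.5 -43.9  47.7] rot [-8.999e+01  1.500e-01  1.722e+02] F [-5.2  2.6 19.2] op 0.1
slide [-0.5  0.7  0. ]
twist [-0.01  0.2  -0.15]
scene (750, -110, 77) 9.556641
scene (750, -70, 77) 10.679932
top (750, -110, 77) 9.386353
top (750, -70, 77) 12.429565
```

View pics/i.png

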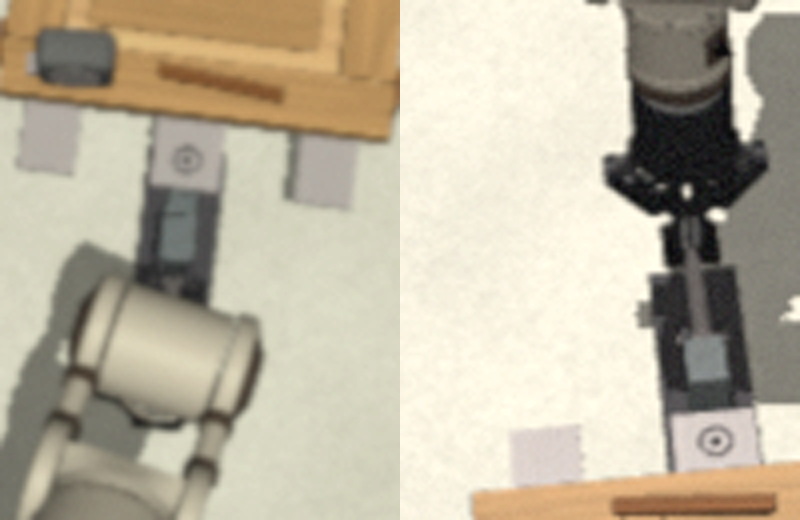

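The ring is raised to (715,440), the same as in the trial stroke. The handle is at its stop with a steady 19 N, and the jack, tape and pencil are in place. Handing in.

```bash
python3 -c "
from rig import bot
print(bot.hand_in())"
```

```text
the job is handed in; nothing more can be done
None
```

The jack is under the ring-marked tongue, both handle strokes are done, and I handed the job in at about 20 s with the handle still held fully down.

- **Placing:** I gripped the jack by its lug, slid it low under the middle tongue, set it down and let go. The ring came out 71.5 mm (top camera) and 69.3 mm (scene camera) ahead of the lug, where 70 mm is right, and within 1.5 mm sideways. The tongue hides the saddle itself, so this is inferred from the lug.
- **Trial stroke:** I pressed until the tip stalled at z = 47.7 mm, with the force rising to 23 N. The door's near rail rose about 10–11 mm in the depth images, which is about 14 mm at the lift mark.
- **Return:** I let the handle all the way up. The door settled back to its starting place in the image. Depth readings there scattered from -3.7 to +1.3 mm.
- **Final press:** The handle reached the same stop at 47.7 mm and is held with about 19 N. The near rail is up 9–12 mm again.

The cameras' ring positions differed by about 2–3 mm, so I used the average. In the last pictures the jack, tape and pencil had not visibly moved; I did not recheck the other bench items, though the arm's path stayed away from them.

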